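# Snap the filter grille back into the nail-dust collector

## Task

Take the dust brush off the collector's open filter well and lay it flat in the tool tray, then set the pink grille into the well and press it down until both catches click over it. Keep pressing it down firmly against the springs of the filter and finish like that, with the push still on. Leave everything else on the desk where it stands.

Things in the scene. Friction and masses are not known exactly. Their poses are not given: they have to be found in the camera images.
- collector: White desktop dust collector, fixed, 210 mm (its x) by 180 mm (its y) by 75 mm high. Origin under its middle on the desk; its -x side is the front with the fan knob and a grey inlay on top. In its top is an open filter well, 97 mm (x) by 125 mm (y), centred 20 mm behind the middle (+x), with a pleated filter in it.
- well (a point): Centre of the filter well's mouth, level with the collector's top (75 mm above the desk). Axes as the collector's: x the well's short side, y its long side, z up. The grille laid in it rests on the two catches, underside about 4 mm below the mouth. Clicked in, the underside is 12 mm below the mouth and the bar's top 24 mm above it; pressing on sinks it up to 4 mm more.
- filter (a joint): How far (m) the filter in the well is pushed down: 0 free (top 11 mm below the mouth), 0.005 at its stop. Carried on springs: about 3 N to start, then 2.5 N per mm. With the grille clicked in and not pressed it reads about 0.001; firmly pressed, 0.002 and more.
- catch_left (a joint): Slate-blue spring catch at the middle of the well's +y end: how far (m) it is pushed outwards; 0 at rest, springs back by itself. Its rounded nose, 60 mm wide, juts 6.5 mm into the well 1 to 5 mm below the mouth; its release tab stands 4 mm above the collector's top, 70 to 79 mm from the well's centre. Two catches together yield to about 12 N pressed on the grille, then the force drops.
- catch_right (a joint): The same catch at the -y end of the well.
- grille: Pink slatted grille, 150 g, loose, right way up on the desk beside the collector. Base plate 90 mm (its x) by 120 mm (y), 7 mm thick, edges tapering to 82 by 110 mm at the underside; slats up to 13 mm; pull bar along y in the middle, 14 mm wide, 60 mm long, flat top 36 mm above the underside. Origin: centre of the underside. Fits the well either way round, long side along long side.
- grille_bar (a point): Centre of the grille's pull bar, where it can be gripped across (along its x): 25 mm above the grille's underside, 11 mm below the bar's top. Axes as the grille's.
- brush: Dust brush lying across the open well on the collector's top: 165 mm long (its x), with light wood handle 16 mm wide, aluminium collar 20 mm wide, black head 22 mm wide at +x; 12 mm high, 45 g. Origin under its balance point, 90 mm from the handle's end and 75 mm from the head's.
- brush_mid (a point): Point to grip the brush, on the handle near the balance point, half-way up (6 mm above its underside). x along the brush.
- tray: Shallow open aluminium tool tray, fixed, 240 mm (its x) by 150 mm (its y), walls 18 mm high and 3 mm thick, floor 3 mm thick. Origin at the centre of its underside on the desk. On the other side of the collector from the grille.
- oil: Bystander: amber dropper bottle, 32 mm across, 87 mm high. Origin under its centre.
- buffer: Bystander: lilac buffing block lying flat, 95 by 26 by 26 mm. Origin under its centre.
- dish: Bystander: small white ceramic dish, 56 mm across, 26 mm high. Origin under its centre.
- polish_red: Bystander: wine-red nail polish bottle, 27 mm square, 78 mm high with its cap. Origin under its centre.
- polish_taupe: Bystander: taupe nail polish bottle, 27 mm square, 78 mm high with its cap. Origin under its centre.
- polish_pink: Bystander: pink nail polish bottle, 27 mm square, 78 mm high with its cap. Origin under its centre.
Not all that is in view belongs to the job. There is more than one size of the brush; the one meant has the size given above.

How it is judged:
By the outcome, as a careful person would: the job done as asked, in the order asked, and still so for the second after the job is handed in, while the arm keeps its last pose, push and grip.
It also fails if it takes over 62 s, if anything falls off the work surface, if the arm or the gripper's body presses on something with over 40 N, if the wrist force passes 120 N, or if a joint passes its speed limit or range.

## Robot

A 6-joint arm with a two-finger parallel gripper is mounted at the origin on the work surface. World frame = base frame: x ahead of the robot, y to its left, z up, the work surface at z = 0. Lengths are in m, angles in rad, forces in N, time in s.
With the tool pointing down it reaches from about 0.35 to 0.975 m from the base axis. Payload 4.9 kg.
Tool frame: the origin (TCP) lies midway between the tips of the shut fingers; the grasp point (between the pads) lies 19 mm behind it; z points along the fingers, y is the direction in which the jaws open and shut (so a half turn about z gives the same grasp; the last joint's range is limited). The gripper opens to 85 mm and grips with 20 to 120 N. Pads are 22 mm wide; open, the fingers measure 114 mm over their backs; the gripper's body (76 mm by 85 mm) begins 54 mm behind the grasp point. The pads swing forward as they close: fully open they stand 13 mm farther back than shut.
Start: joints at [1.029, 0.053, 1.613, -0, 1.476, -0.119], TCP at [0.256, 0.57, 0.231] pointing down, gripper open.
Joint ranges: [-3.01, 3.01], [-1.01, 2.22], [0.06, 2.58], [-1.02, 4.17], [0.09, 2.62], [-3.14, 3.14]. Speed limits (rad/s): [2.57, 2.57, 3.14, 3.14, 3.14, 3.14].

## Interface

Orientations are given as a unit quaternion [x, y, z, w].
In Python, from cell import r, get_image, order, recognise gives the robot as it stands. The module is installed in compiled form; this text tells all that it offers.
- The arm moves only by the tool carry_out, never from a script. Its argument "series" is a list of rows, each a list of 5 numbers: the gripper's target within -1 to 1 (fully open at 1, half-way at 0, shut at -1), then the shift along the tool's x, y, z in cm, then the turn about the tool's z in degrees. A call has 1 to 20 rows; each row is the pose to reach, as a shift and turn from the pose commanded when the call began, along the tool's axes at that moment; what a row does not reach only later rows make up. A row lasts 1/8 s, in which the tool goes at most 62.5 mm and 10.7 degrees, less where a joint would pass 70% of its speed; a pose out of reach is approached as far as the arm can. A call with a gripper value outside its range is refused whole. The fingers move at their own pace and stop on an object; "newtons" is the grip in N (left out, the last holds). Time passes only in rows, so rows that repeat a pose let the fingers close. It gives the time, the measured TCP pose, the force and the opening at its end, in the units of the state.
- r.state(): the state, without advancing time (a new reading comes with each control period).
- get_image(name): name is "scene" or "top" or "wrist"; returns a dict with "img" (384x512x3 uint8, red, green, blue), "vfov" (degrees; the focal length in pixels is half the picture's height over the tangent of half this angle, whatever the lens; pixels are square), "cx", "cy" (the principal point, pixels), "origin" and "attitude" of the camera in the world. Camera axes: x right, y down, z forward; pixel columns grow to the right and rows downward; lengths in m; the calibration is good to about 2 mm. The wrist camera is an equidistant fisheye: a pixel r from the principal point sees the ray r / f radians off the axis. A picture is of the moment at which its call begins. There is no depth.
- order.finish_job(): hands the job in, once; it reports no verdict.
Trained networks look in the newest picture that a camera, given by its name, has taken for a name from the list of things; names that differ only in an ending like _2 or _b are one class to them, and where a whole thing is asked for, a point or a joint stands for the part that bears it (a point fixed in the world has none). Each returns a list of dicts, best first, with "p" (0 to 1); they miss things now and then, are a little off and sometimes report something else, mostly with a low value. They report only what shows in the picture. A call takes as long as a camera call. They do not tell look-alikes from the thing itself.
- recognise(camera, target): "box" ([left, top, width, height] in pixels, round what is visible of it).
The state is a dict: "t": time; "joint_pos": joint angles; "qvel": joint speeds; "joint_torque": joint torques, N m; "ee_pos": TCP position; "tcp_rot": TCP orientation; "contact_force": force on the tool from outside, world axes, zero at the start; "torque": the same for the moment, N m; "width": finger opening in m.
Only numpy, scipy, OpenCV 4.12 (cv2) and the standard library are available. Lean on these libraries where they do the work, as an engineer would, in place of code of your own. Each camera call takes 0.05 s, during which the arm holds its last target.

## Working session

There is one attempt and no reset: what is moved stays moved. The work goes in short steps, Python scripts to look and compute and a tool call to move; the robot and the scene stay as the last step left them, time stands still between calls to the robot, and variables do not carry over. Pictures are saved under pics/ and viewed, and the job is handed in when it is done.

Besides the shell and the picture viewer there is one more tool, called as a command line: name --pt "numbers of a row" for each row, then --argument value for the rest. carry_out: Moves the arm, as the interface text tells. Its arguments: {"type":"object","properties":{"series":{"type":"array","items":{"type":"array","items":{"type":"number"}}},"newtons":{"type":"number"}},"required":["series"]}

```bash
mkdir -p pics; ls; python3 - <<'E'
from cell import r,get_image,order,recognise
import cv2,json
s=r.state();print({k:(v if not hasattr(v,'tolist') else v.tolist()) for k,v in s.items()})
for n in("scene","top"):
    d=get_image(n);print(n,d["vfov"],d["cx"],d["cy"],d["origin"],d["attitude"])
    cv2.imwrite(f"pics/{n}0.png",cv2.resize(d["img"][:,:,::-1],None,fx=1.5,fy=1.5,interpolation=cv2.INTER_CUBIC))
    for t in ["collector","grille","brush","tray","oil","buffer","dish","polish_red"]:
        print(n,t,[(round(q["p"],2),[round(x) for x in q["box"]]) for q in recognise(n,t)])
E
```

```text
pics
{'t': 0.0, 'joint_pos': [1.0289695080444816, 0.05335526569842526, 1.614323304904741, -1.2292581608774175e-05, 1.475998898260321, -0.11901378620948311], 'qvel': [-0.00047330798903769133, 0.0006627751403721108, 0.0005615341623127493, 0.0005664988939648486, 0.0002931793438056268, 0.0012527669128189608], 'joint_torque': [-0.00011765325780288549, -39.36840534210205, -37.01735258102417, -0.00024124650735757314, 0.007212828932097182, -3.722725296029239e-05], 'ee_pos': [0.25613503779566793, 0.5694080725055786, 0.23004650585982717], 'tcp_rot': [0.20983462051755292, 0.9777363373535505, -0.0009880044813649692, -0.00033241218916091217], 'contact_force': [0.6563638567066575, -0.7620871718550615, -0.9330751078787758], 'torque': [-0.0024248635173993458, 0.026706915763187594, 0.01132745463428449], 'width': 0.08520434047612416}
scene 51.12541435434161 257.79400751138405 188.38454717941121 [ 1.16923242 -0.28386816  0.75908975] [ 0.77248142  0.50095024 -0.20591272 -0.33154375]
scene collector [(0.92, [232, 160, 95, 88])]
scene grille [(0.83, [84, 226, 61, 46])]
scene brush [(0.79, [260, 170, 34, 4
[... 229 characters left out ...]
7, 40])]
scene dish [(0.68, [260, 145, 18, 16])]
scene polish_red [(0.55, [374, 216, 15, 26]), (0.27, [167, 156, 19, 28])]
top 53.965479253955316 256.9481939423225 193.75829118811347 [ 0.43875667 -0.01539398  1.13451439] [ 0.70631693 -0.70479176  0.04638111 -0.0472626 ]
top collector [(0.95, [194, 159, 76, 88])]
top grille [(0.75, [230, 171, 8, 57]), (0.68, [341, 208, 43, 33]), (0.22, [206, 182, 10, 18])]
top brush [(0.75, [230, 170, 7, 56]), (0.64, [292, 208, 30, 32])]
top tray [(0.62, [110, 191, 65, 85])]
top oil [(0.42, [217, 122, 12, 16]), (0.31, [232, 175, 9, 52])]
top buffer [(0.76, [317, 143, 33, 16]), (0.38, [213, 179, 46, 40])]
top dish [(0.81, [193, 267, 18, 25])]
top polish_red []
```

View pics/scene0.png

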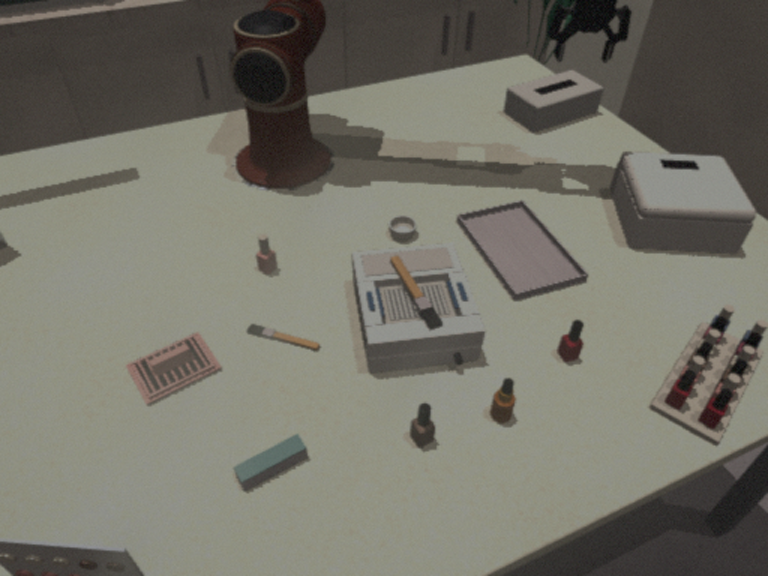

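View pics/top0.png

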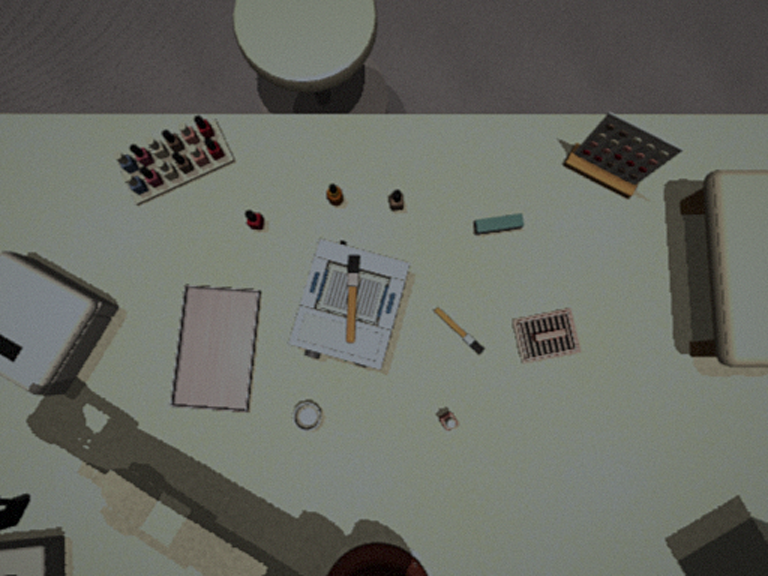

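Scene/top (at 1.5x): the brush lying across the well is at top (352,300), with its head at (353,264). The brush on the desk at (460,332) is shorter and is the look-alike. The grille is at (547,334), the tray at (217,347) and the collector at (350,303). The rack at (620,155) could also be taken for a grille, but it's dark. Next I'll check crops and measure.

```bash
cat > h.py <<'E'
import numpy as np,cv2
from scipy.spatial.transform import Rotation as R
def K(d):
    H=d["img"].shape[0]; f=H/2/np.tan(np.radians(d["vfov"])/2); return f
def ray(d,u,v,fish=False):
    f=K(d); x,y=u-d["cx"],v-d["cy"]
    if fish:
        rr=np.hypot(x,y); th=rr/f; c=np.array([x/rr*np.sin(th),y/rr*np.sin(th),np.cos(th)]) if rr>0 else np.array([0,0,1.])
    else: c=np.array([x/f,y/f,1.])
    return R.from_quat(d["attitude"]).apply(c)
def pt(d,u,v,z,fish=False):
    w=ray(d,u,v,fish); o=np.array(d["origin"]); return o+w*(z-o[2])/w[2]
def proj(d,P,fish=False):
    P=np.atleast_2d(P); c=R.from_quat(d["attitude"]).inv().apply(P-np.array(d["origin"])); f=K(d)
    if fish:
        rh=np.hypot(c[:,0],c[:,1]); th=np.arctan2(rh,c[:,2]); return np.c_[d["cx"]+f*th*c[:,0]/rh,d["cy"]+f*th*c[:,1]/rh]
    return np.c_[d["cx"]+f*c[:,0]/c[:,2],d["cy"]+f*c[:,1]/c[:,2]]
def crop(d,x,y,w,h,s,fn):
    cv2.imwrite(fn,cv2.resize(d["img"][y:y+h,x:x+w,::-1],None,fx=s,fy=s,interpolation=cv2.INTER_CUBIC))
E
python3 - <<'E'
from cell import *
from h import *
d=get_image("top")
crop(d,185,150,100,100,6,"pics/c1.png")
crop(d,280,180,130,80,6,"pics/c2.png")
crop(d,105,180,80,100,6,"pics/c3.png")
for n,u,v,z in [("short h",435/1.5,309/1.5,.006),("short e",482/1.5,352/1.5,.006),("long h",350/1.5,342/1.5,.081),("long e",354/1.5,256/1.5,.081)]:print(n,pt(d,u,v,z))
E
```

```text
short h [ 0.55228423 -0.11324426  0.006     ]
short e [ 0.46679948 -0.20566597  0.006     ]
long h [0.482859   0.05163007 0.081     ]
long e [0.64527779 0.04575835 0.081     ]
```

View pics/c1.png

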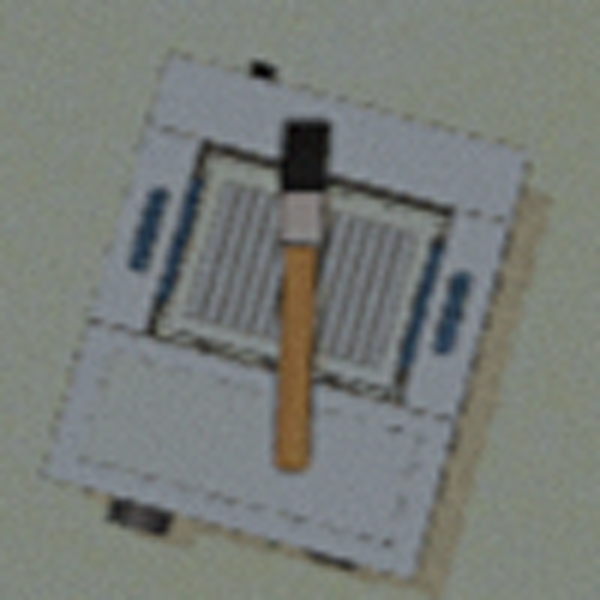

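View pics/c2.png

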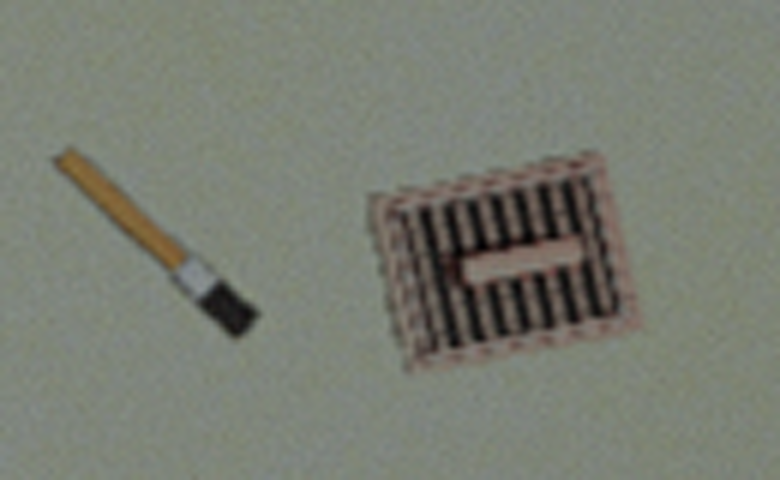

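View pics/c3.png

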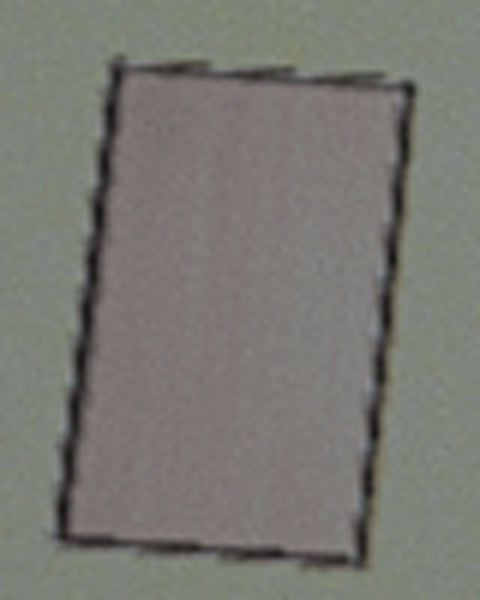

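The crops agree with this: the long brush (about 163 mm) lies on the well and the short one on the desk is about 126 mm. Next I'll fit the poses from the corners.

```bash
cat > fit.py <<'E'
from cell import *
from h import *
from scipy.optimize import least_squares
d=get_image("top")
def px(x,y,ox,oy,s=6): return ox+(x+.5)/s-.5, oy+(y+.5)/s-.5
def fit(pix,org,loc,z,x0):
    uv=np.array([px(x,y,*org) for x,y in pix]); loc=np.array(loc,float)
    def W(p):
        c,s=np.cos(p[2]),np.sin(p[2]); return np.c_[p[0]+c*loc[:,0]-s*loc[:,1],p[1]+s*loc[:,0]+c*loc[:,1],np.full(len(loc),z)]
    q=least_squares(lambda p:(proj(d,W(p))-uv).ravel(),x0)
    return q.x,np.sqrt(np.mean(q.fun**2)),np.degrees(q.x[2])
rect=lambda a,b:[(a/2,b/2),(a/2,-b/2),(-a/2,-b/2),(-a/2,b/2)]
if __name__=="__main__":
    print("coll",fit([(170,55),(528,155),(415,575),(45,475)],(185,150),rect(.21,.18),.075,[.55,.03,-.25]))
    print("well",fit([(205,148),(452,212),(400,400),(155,332)],(185,150),rect(.097,.125),.075,[.55,.03,-.25]))
    print("grille",fit([(605,155),(640,325),(408,368),(372,196)],(280,180),[(.045,-.06),(-.045,-.06),(-.045,.06),(.045,.06)],.007,[.5,-.3,0.2]))
    print("tray",fit([(118,64),(412,88),(363,566),(62,542)],(105,180),rect(.24,.15),.018,[.5,.25,0]))
    for n,x,y in [("end",292,468),("head",308,122),("collar-handle",300,240)]: print(n,pt(d,*px(x,y,185,150),.085))
    for n,x,y in [("a",465,270),("b",580,250)]: print("bar",n,pt(d,*px(x,y,280,180),.036))
E
python3 fit.py
```

```text
coll (array([ 0.55751622,  0.05410774, -0.26535919]), np.float64(0.5380049242344747), np.float64(-15.20396161909986))
well (array([ 0.57643623,  0.04808301, -0.25963186]), np.float64(0.8812136558643855), np.float64(-14.875809669711641))
grille (array([ 0.50170558, -0.33341322,  0.17637295]), np.float64(0.5211934655178073), np.float64(10.105425799183607))
tray (array([ 0.47472106,  0.31771031, -0.07070862]), np.float64(0.7761371085963681), np.float64(-4.051305567476511))
end [0.48384345 0.05161894 0.085     ]
head [0.64665341 0.04578285 0.085     ]
collar-handle [0.59037939 0.04899205 0.085     ]
bar a [ 0.4954276  -0.30508032  0.036     ]
bar b [ 0.50522849 -0.36114758  0.036     ]
```

```bash
cat > go.py <<'E'
import sys
from cell import *
from h import *
# usage: go.py x y z toolY_deg(world, mod 180)
def rel(x,y,z,a):
    s=r.state(); M=R.from_quat(s["tcp_rot"]).as_matrix()
    D=M.T@(np.array([x,y,z])-s["ee_pos"])*100
    cur=np.degrees(np.arctan2(M[1,1],M[0,1])); t=-((a-cur+90)%180-90)
    print("t",round(s["t"],2),"pos",np.round(s["ee_pos"],4),"F",np.round(s["contact_force"],1),"w",round(s["width"],4),"cur toolY",round(cur,2),"q6",round(s["joint_pos"][5],2),"tilt",np.round(M[:2,2],4))
    print("shift cm",np.round(D,2),"turn",round(t,2))
rel(*map(float,sys.argv[1:5]))
E
python3 go.py .573 .0487 .15 87.95
```

```text
t 1.0 pos [0.2564 0.5699 0.2313] F [ 0.2 -0.3 -0.4] w 0.0852 cur toolY 65.78 q6 -0.12 tilt [-0. -0.]
shift cm [-50.26 -34.55   8.13] turn -22.17
```

carry_out --pt "0 -50.26 -34.55 0 -22.2" --pt "0 -50.26 -34.55 0 -22.2" --pt "0 -50.26 -34.55 0 -22.2" --pt "0 -50.26 -34.55 0 -22.2" --pt "0 -50.26 -34.55 0 -22.2" --pt "0 -50.26 -34.55 0 -22.2" --pt "0 -50.26 -34.55 0 -22.2" --pt "0 -50.26 -34.55 0 -22.2" --pt "0 -50.26 -34.55 0 -22.2" --pt "0 -50.26 -34.55 8.1 -22.2" --pt "0 -50.26 -34.55 8.1 -22.2" --pt "0 -50.26 -34.55 8.1 -22.2" --pt "0 -50.26 -34.55 8.1 -22.2" --newtons 30

```text
t: 2.62
ee_pos: [0.5735, 0.0491, 0.1517]
tcp_rot: [0.018, 1.0, 0.0, 0.001]
contact_force: [0.1, -0.5, 0.2]
width: 0.043
```

```bash
python3 go.py .573 .0487 .15 87.95; python3 - <<'E'
from cell import *
from h import *
d=get_image("wrist");print(d["vfov"],d["cx"],d["cy"],d["origin"])
cv2.imwrite("pics/w1.png",cv2.resize(d["img"][:,:,::-1],None,fx=1.5,fy=1.5))
P=np.array([[.4838,.0516,.085],[.6466,.0458,.085],[.573,.0487,.087]]);print(proj(d,P,True)*1.5)
E
```

```text
t 2.62 pos [0.5735 0.0491 0.1517] F [ 0.1 -0.5  0.2] w 0.043 cur toolY 87.99 q6 -1.58 tilt [0.0017 0.0002]
shift cm [ 0.05 -0.05  0.17] turn 0.04
65.70646984690485 253.12916342689445 192.9114853825639 [0.49233374 0.05235351 0.29455441]
[[377.46437911 126.8209038 ]
 [377.92213786 428.10045746]
 [378.20414945 310.36709449]]
```

View pics/w1.png

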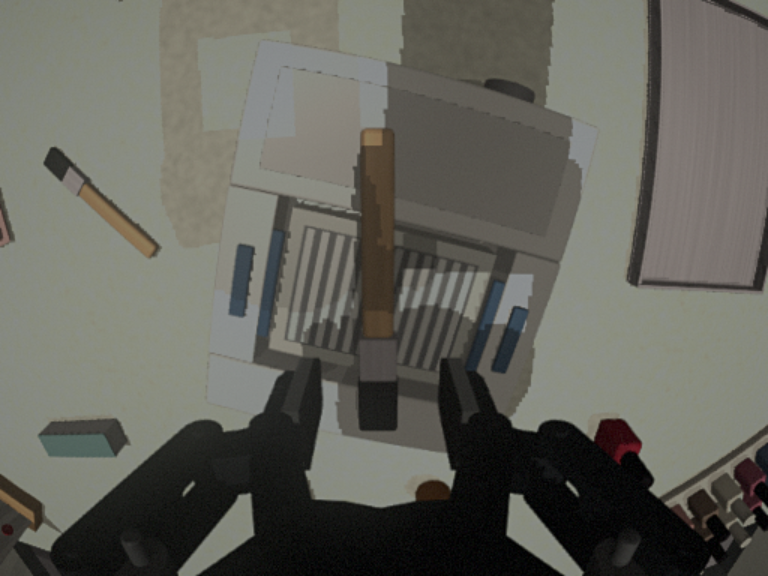

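Wrist view: the brush ends are at (377,129) and (378,430), against predictions of (377,127) and (378,428). That agrees, so I'll descend and grip.

carry_out --pt "0 0.1 0 4 0" --pt "0 0.1 0 7.2 0" --pt "0 0.1 0 7.5 0" --pt "0 0.1 0 7.5 0" --pt "-1 0.1 0 7.5 0" --pt "-1 0.1 0 7.5 0" --pt "-1 0.1 0 7.5 0" --pt "-1 0.1 0 7.5 0" --pt "-1 0.1 0 7.5 0" --pt "-1 0.1 0 7.5 0" --newtons 30

```text
t: 3.92
ee_pos: [0.5735, 0.0487, 0.0776]
tcp_rot: [0.018, 1.0, 0.0, 0.002]
contact_force: [-1.5, 0.1, 6.1]
width: 0.015
```

```bash
python3 go.py .573 .0487 .0755 87.95; python3 - <<'E'
from cell import *
from h import *
d=get_image("wrist")
cv2.imwrite("pics/w2.png",cv2.resize(d["img"][:,:,::-1],None,fx=1.5,fy=1.5))
E
```

```text
t 3.92 pos [0.5735 0.0487 0.0776] F [-1.5  0.1  6.1] w 0.015 cur toolY 87.97 q6 -1.58 tilt [0.0034 0.0002]
shift cm [ 0.05 -0.01  0.21] turn 0.02
```

View pics/w2.png

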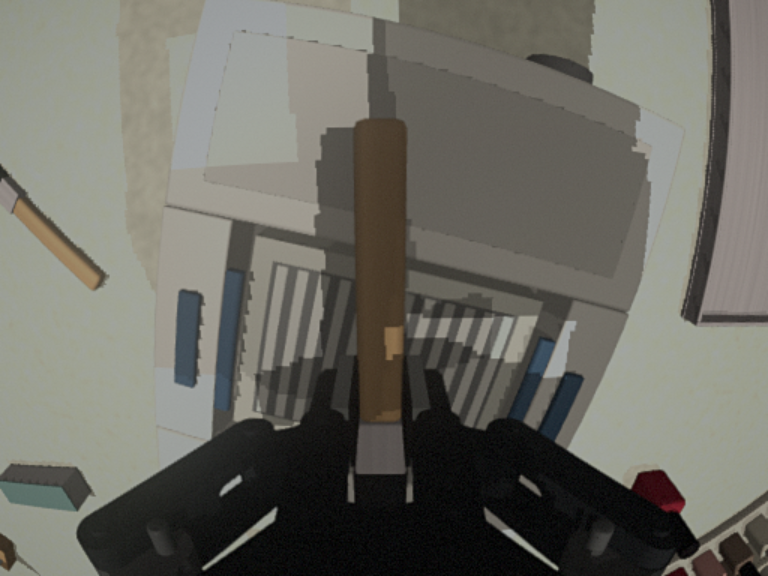

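carry_out --pt "-1 0 0 -1 0" --pt "-1 0 0 -4 0" --pt "-1 0 0 -8 0" --pt "-1 0 0 -8 0" --pt "-1 0 0 -8 0" --newtons 30

```text
t: 4.6
ee_pos: [0.5716, 0.0486, 0.1549]
tcp_rot: [0.018, 1.0, -0.0, -0.0]
contact_force: [-0.2, 0.2, -1.2]
width: 0.0145
```

```bash
python3 go.py .482 .317 .155 85.95; python3 - <<'E'
from cell import *
from h import *
for n in("wrist","scene"):
    d=get_image(n)
    cv2.imwrite(f"pics/{n}3.png",cv2.resize(d["img"][:,:,::-1],None,fx=1.5,fy=1.5))
E
```

```text
t 4.6 pos [0.5716 0.0486 0.1549] F [-0.2  0.2 -1.2] w 0.0145 cur toolY 87.97 q6 -1.58 tilt [-0.0007 -0.    ]
shift cm [ 9.91 26.5  -0.  ] turn 2.02
```

View pics/wrist3.png

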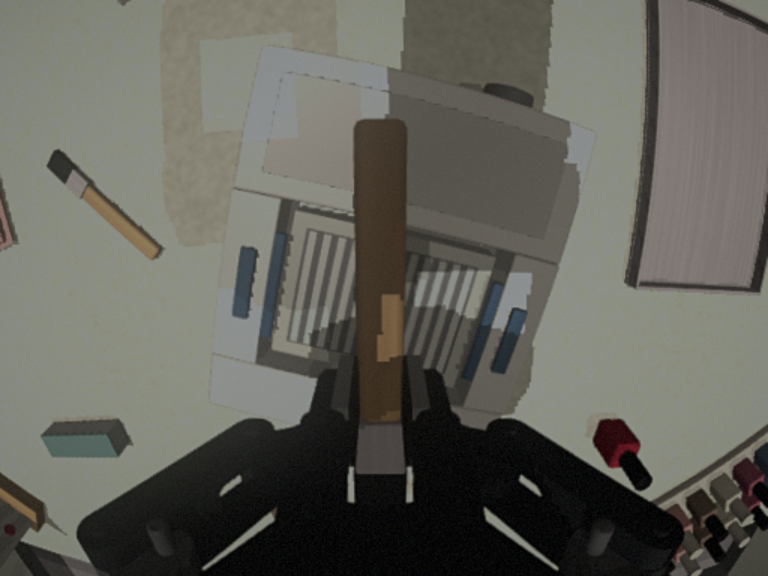

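View pics/scene3.png

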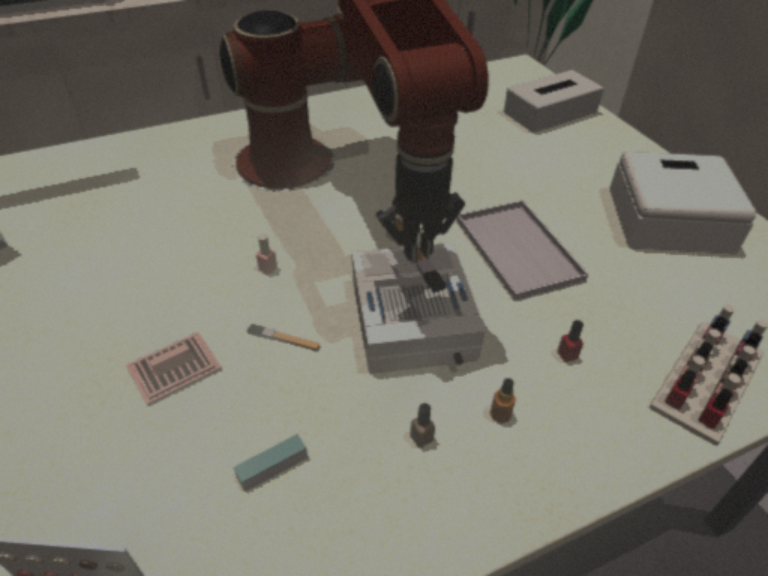

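carry_out --pt "-1 9.9 26.5 0 2" --pt "-1 9.9 26.5 0 2" --pt "-1 9.9 26.5 0 2" --pt "-1 9.9 26.5 0 2" --pt "-1 9.9 26.5 0 2" --pt "-1 9.9 26.5 0 2" --pt "-1 9.9 26.5 5 2" --pt "-1 9.9 26.5 10 2" --pt "-1 9.9 26.5 13.5 2" --pt "-1 9.9 26.5 13.8 2" --pt "-1 9.9 26.5 13.8 2"

```text
t: 6.08
ee_pos: [0.4832, 0.3166, 0.018]
tcp_rot: [0.036, 0.999, 0.0, 0.0]
contact_force: [0.2, -0.1, 0.2]
width: 0.0144
```

```bash
python3 go.py .482 .317 .0065 85.95; python3 - <<'E'
from cell import *
from h import *
d=get_image("wrist")
cv2.imwrite(f"pics/w4.png",cv2.resize(d["img"][:,:,::-1],None,fx=1.5,fy=1.5))
E
```

```text
t 6.08 pos [0.4832 0.3166 0.018 ] F [ 0.2 -0.1  0.2] w 0.0144 cur toolY 85.93 q6 -1.05 tilt [0.0006 0.0001]
shift cm [0.12 0.03 1.15] turn -0.02
```

View pics/w4.png

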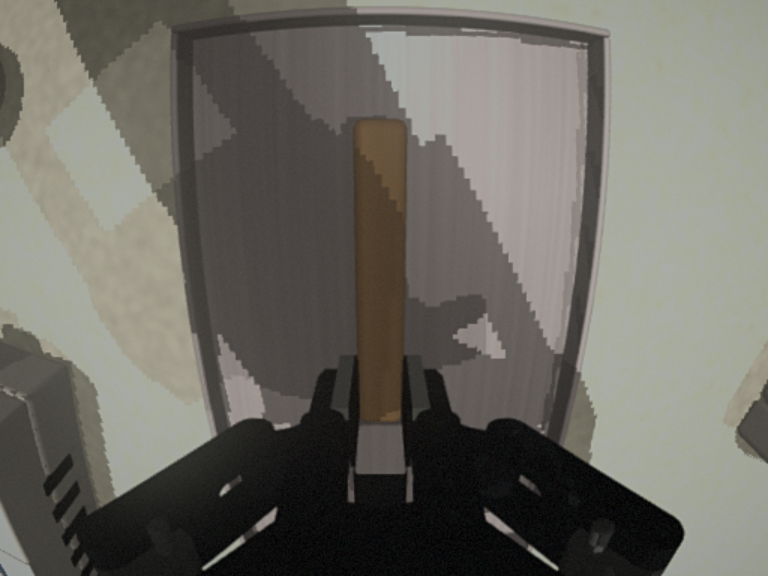

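The brush is centred in the tray, with its handle end at (380,120). I'll lower it in small steps.

carry_out --pt "-1 0 0 0.8 0" --pt "-1 0 0 1.0 0" --pt "-1 0 0 1.1 0" --pt "-1 0 0 1.1 0"

```text
t: 6.62
ee_pos: [0.4825, 0.3171, 0.0065]
tcp_rot: [0.035, 0.999, 0.0, 0.0]
contact_force: [-0.1, 0.1, -0.1]
width: 0.0148
```

carry_out --pt "-1 0 0 0.1 0" --pt "-1 0 0 0.1 0" --pt "-0.4 0 0 0.05 0" --pt "-0.2 0 0 0 0" --pt "0 0 0 0 0" --pt "0 0 0 0 0" --pt "0 0 0 -2 0" --pt "0 0 0 -8 0" --pt "0 0 0 -14 0" --pt "0 0 0 -16 0"

```text
t: 7.88
ee_pos: [0.485, 0.3184, 0.1736]
tcp_rot: [0.035, 0.999, 0.002, 0.005]
contact_force: [-0.2, -0.2, -0.2]
width: 0.0431
```

```bash
python3 go.py .501 -.3333 .15 9.95; python3 - <<'E'
from cell import *
from h import *
d=get_image("wrist")
cv2.imwrite(f"pics/w5.png",cv2.resize(d["img"][:,:,::-1],None,fx=1.5,fy=1.5))
E
```

```text
t 7.88 pos [0.485  0.3184 0.1736] F [-0.2 -0.2 -0.2] w 0.0431 cur toolY 85.98 q6 -1.05 tilt [0.0093 0.0046]
shift cm [ -6.14 -64.91   2.07] turn 76.03
```

View pics/w5.png

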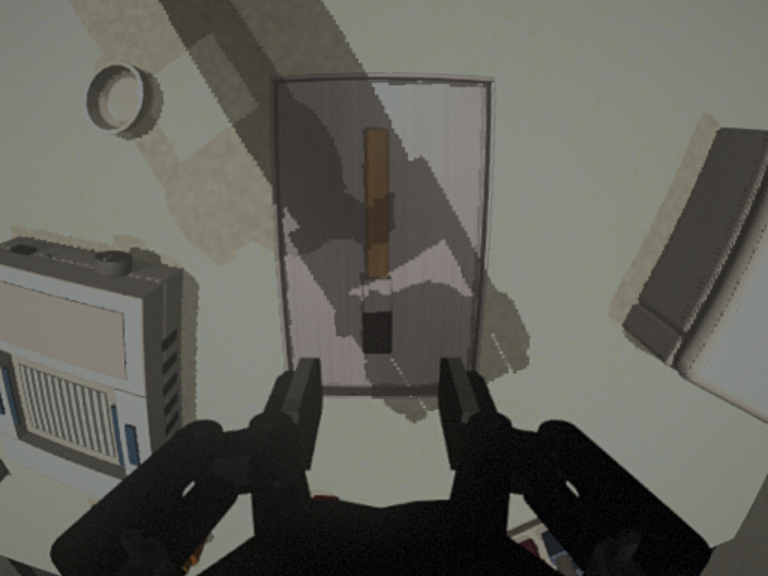

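carry_out --pt "0.5 -9.7 -31.2 -1 0" --pt "0.5 -9.7 -31.2 -1 0" --pt "0.5 -9.7 -31.2 -1 0" --pt "0.5 -9.7 -31.2 -1 0" --pt "0.5 -9.7 -31.2 -1 0" --pt "0.5 -9.7 -31.2 -1 0" --pt "0.5 -9.7 -31.2 -1 0" --pt "0.5 -9.7 -31.2 -1 0"

```text
t: 8.93
ee_pos: [0.5567, 0.0004, 0.1756]
tcp_rot: [0.034, 0.999, 0.0, -0.001]
contact_force: [0.1, 0.1, 0.0]
width: 0.0638
```

```bash
python3 go.py .501 -.3333 .15 9.95; python3 - <<'E'
from cell import *
from h import *
import pickle
d=get_image("wrist"); pickle.dump(d,open("w6.pkl","wb"))
cv2.imwrite(f"pics/w6.png",cv2.resize(d["img"][:,:,::-1],None,fx=1.5,fy=1.5))
a=-.2635;c,s=np.cos(a),np.sin(a)
for nm,cx,cy,X,Y,z in [("well",.5766,.0485,.0485,.0625,.075),("top",.5575,.0541,.105,.09,.075)]:
    P=[[cx+c*x-s*y,cy+s*x+c*y,z] for x,y in [(X,Y),(X,-Y),(-X,-Y),(-X,Y)]]
    print(nm,np.round(proj(d,P,True)*1.5))
E
```

```text
t 8.93 pos [5.567e-01 4.000e-04 1.756e-01] F [0.1 0.1 0. ] w 0.0638 cur toolY 86.06 q6 -1.64 tilt [-0.0013  0.0007]
shift cm [  3.26 -33.67   2.54] turn 76.11
well [[531. 397.]
 [345. 369.]
 [374. 215.]
 [578. 259.]]
top [[548. 443.]
 [296. 409.]
 [352.  70.]
 [646. 151.]]
```

View pics/w6.png

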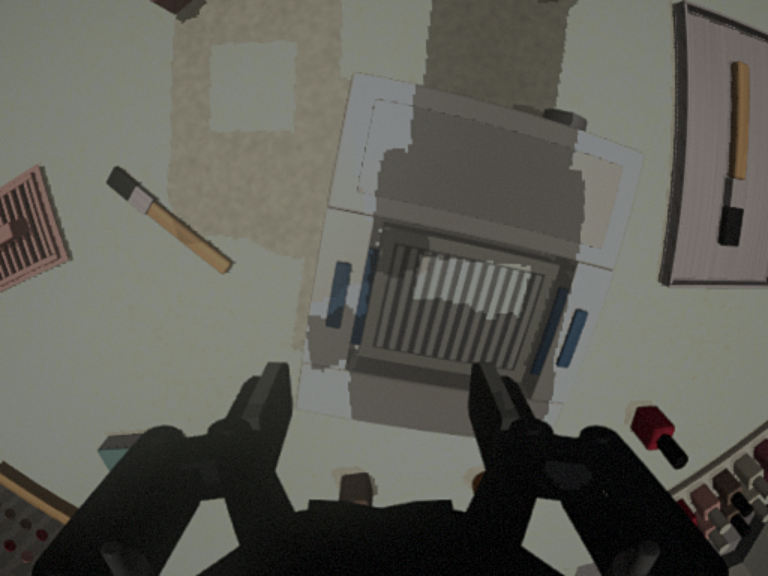

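Collector corners observed at (354,73), (643,153) and (299,406), within 3 px of the prediction. The brush lies flat in the tray. I'll use the tab mid-points as a second check on the well centre.

```bash
python3 - <<'E'
from h import *
import pickle
d=pickle.load(open("w6.pkl","rb"))
A,B=[pt(d,x/1.5,y/1.5,.079,True) for x,y in [(339,294),(573,338)]]
print(A,B,(A+B)/2,np.linalg.norm(A-B),np.degrees(np.arctan2(-(B-A)[0],(B-A)[1])))
P=[pt(d,x/1.5,y/1.5,.075,True)[:2] for x,y in [(354,73),(643,153),(299,406)]]
print(P,np.linalg.norm(P[0]-P[1]),np.linalg.norm(P[0]-P[2]),(P[1]+P[2])/2)
E
```

```text
[ 0.55669444 -0.02252821  0.079     ] [0.59631677 0.12042976 0.079     ] [0.5765056  0.04895078 0.079     ] 0.14834725742692292 -15.491284199566426
[array([ 0.43467366, -0.00452555]), array([0.48100609, 0.16603391]), array([ 0.63349002, -0.05759427])] 0.17674055734579036 0.20577714092387442 [0.55724805 0.05421982]
```

carry_out --pt "0 3.3 -33.7 0 38" --pt "0 3.3 -33.7 0 76.1" --pt "0 3.3 -33.7 0 76.1" --pt "0 3.3 -33.7 0 76.1" --pt "0 3.3 -33.7 0 76.1" --pt "0 3.3 -33.7 0 76.1" --pt "0 3.3 -33.7 0 76.1" --pt "0 3.3 -33.7 2.5 76.1" --pt "0 3.3 -33.7 2.5 76.1" --pt "0 3.3 -33.7 2.5 76.1"

```text
t: 10.22
ee_pos: [0.5013, -0.334, 0.1517]
tcp_rot: [0.643, 0.766, 0.0, 0.0]
contact_force: [-0.2, 0.1, 0.6]
width: 0.0428
```

```bash
python3 go.py .501 -.3333 .017 9.95; python3 - <<'E'
from cell import *
from h import *
import pickle
d=get_image("wrist"); pickle.dump(d,open("w7.pkl","wb"))
cv2.imwrite(f"pics/w7.png",cv2.resize(d["img"][:,:,::-1],None,fx=1.5,fy=1.5))
a=np.radians(10);c,s=np.cos(a),np.sin(a);cx,cy=.501,-.3333
for nm,X,Y,z in [("plate",.045,.06,.007),("bar",.007,.03,.036)]:
    P=[[cx+c*x-s*y,cy+s*x+c*y,z] for x,y in [(X,Y),(X,-Y),(-X,-Y),(-X,Y)]]
    print(nm,np.round(proj(d,P,True)*1.5))
E
```

```text
t 10.22 pos [ 0.5013 -0.334   0.1517] F [-0.2  0.1  0.6] w 0.0428 cur toolY 9.98 q6 -0.89 tilt [ 0.0002 -0.0001]
shift cm [ 0.08 -0.02 13.47] turn 0.03
plate [[448. 179.]
 [441. 348.]
 [317. 348.]
 [309. 179.]]
bar [[391. 232.]
 [390. 326.]
 [368. 326.]
 [367. 232.]]
```

View pics/w7.png

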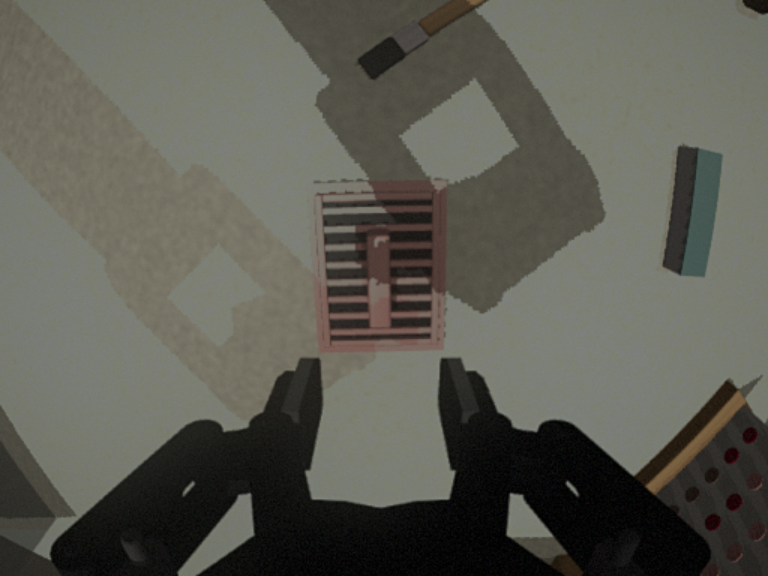

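Observed bar corners are (367,229), (389,229), (390,327) and (369,327), against predictions of (367,232), (391,232), (390,326) and (368,326). That's good, so I'll descend.

carry_out --pt "0 0.1 0 6 0" --pt "0 0.1 0 11 0" --pt "0 0.1 0 13 0" --pt "0 0.1 0 13.3 0" --pt "0 0.1 0 13.3 0" --pt "-1 0.1 0 13.3 0" --pt "-1 0.1 0 13.3 0" --pt "-1 0.1 0 13.3 0" --pt "-1 0.1 0 13.3 0" --pt "-1 0.1 0 13.3 0" --pt "-1 0.1 0 13.3 0" --newtons 100

```text
t: 11.65
ee_pos: [0.5019, -0.335, 0.0208]
tcp_rot: [0.644, 0.765, -0.0, 0.002]
contact_force: [-1.6, 0.8, 5.0]
width: 0.0114
```

```bash
python3 go.py .501 -.3333 .017 9.95
```

```text
t 11.65 pos [ 0.5019 -0.335   0.0208] F [-1.6  0.8  5. ] w 0.0114 cur toolY 9.88 q6 -0.88 tilt [ 0.0028 -0.0024]
shift cm [ 0.19 -0.06  0.37] turn -0.07
```

carry_out --pt "-1 0 0 -2 0" --pt "-1 0 0 -6 0" --pt "-1 0 0 -11 0" --pt "-1 0 0 -15 0" --pt "-1 0 0 -15 0" --pt "-1 0 0 -15 0"

```text
t: 12.4
ee_pos: [0.5, -0.3334, 0.1676]
tcp_rot: [0.644, 0.765, 0.0, -0.001]
contact_force: [0.1, 0.7, -1.9]
width: 0.0114
```

```bash
python3 go.py .5767 .0488 .17 -15.2; python3 - <<'E'
from cell import *
from h import *
import pickle
for n in ("wrist","scene"):
    d=get_image(n); pickle.dump(d,open(n+"8.pkl","wb"))
    cv2.imwrite(f"pics/{n}8.png",cv2.resize(d["img"][:,:,::-1],None,fx=1.5,fy=1.5))
E
```

```text
t 12.4 pos [ 0.5    -0.3334  0.1676] F [ 0.1  0.7 -1.9] w 0.0114 cur toolY 9.87 q6 -0.88 tilt [-0.001   0.0009]
shift cm [36.34 14.11 -0.22] turn 25.07
```

View pics/wrist8.png

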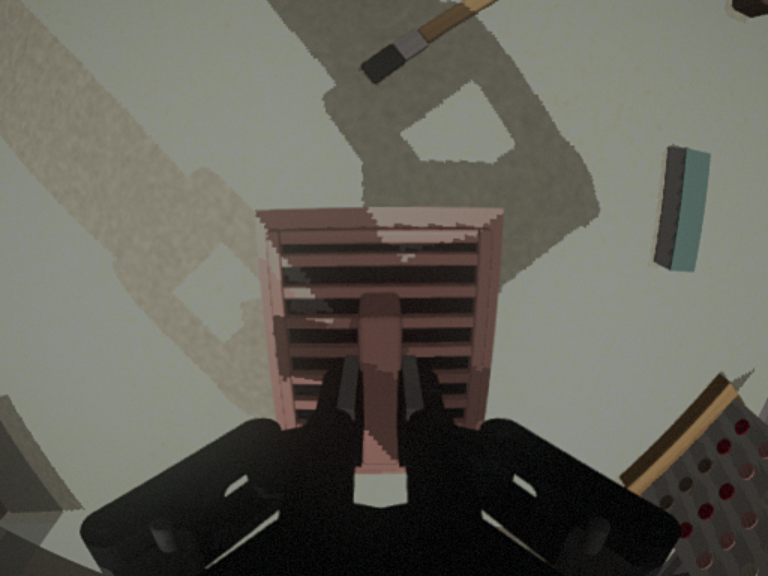

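View pics/scene8.png

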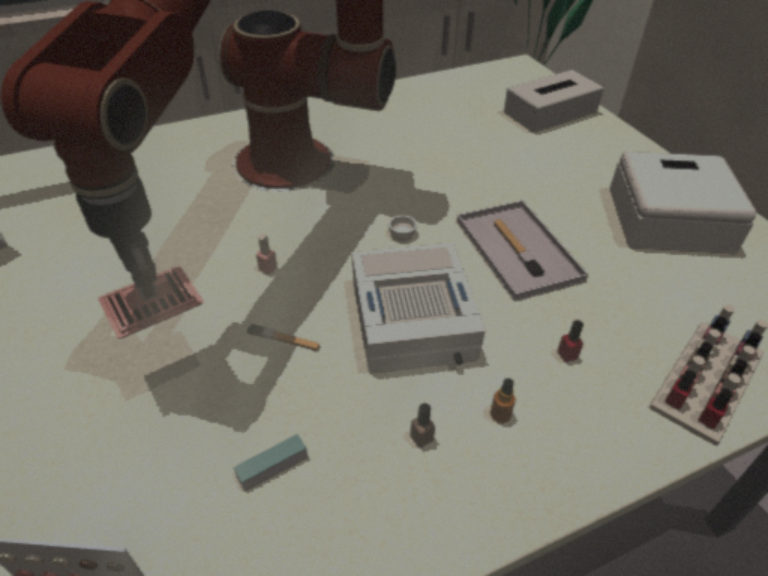

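```bash
python3 - <<'E'
from h import *
import pickle
d=pickle.load(open("wrist8.pkl","rb"))
T=np.array([.5,-.3334]);a=np.radians(9.87);M=np.array([[np.cos(a),np.sin(a)],[-np.sin(a),np.cos(a)]])
for n,x,y,z in [("c1",257,212,.1538),("c2",503,210,.1538),("barN",380,293,.1828),("barF",381,470,.1828)]:
    print(n,np.round(M@(pt(d,x/1.5,y/1.5,z,True)[:2]-T)*1000,1))
E
```

```text
c1 [-44.2  58.9]
c2 [45.  59.6]
barN [ 0.4 37.8]
barF [  0.8 -32.1]
```

carry_out --pt "-1 36.4 14.2 0 12" --pt "-1 36.4 14.2 0 25" --pt "-1 36.4 14.2 0 25.1" --pt "-1 36.4 14.2 0 25.1" --pt "-1 36.4 14.2 0 25.1" --pt "-1 36.4 14.2 0 25.1" --pt "-1 36.4 14.2 0 25.1" --pt "-1 36.4 14.2 3 25.1" --pt "-1 36.4 14.2 5 25.1" --pt "-1 36.4 14.2 5 25.1" --pt "-1 36.4 14.2 5 25.1"

```text
t: 13.88
ee_pos: [0.5783, 0.0484, 0.1187]
tcp_rot: [0.795, 0.607, 0.0, 0.0]
contact_force: [-0.4, 0.5, -0.9]
width: 0.0114
```

```bash
python3 go.py .5766 .0497 .097 -15.2; python3 - <<'E'
from cell import *
from h import *
import pickle
d=get_image("wrist"); pickle.dump(d,open("w9.pkl","wb"))
cv2.imwrite(f"pics/w9.png",cv2.resize(d["img"][:,:,::-1],None,fx=1.5,fy=1.5))
E
```

```text
t 13.88 pos [0.5783 0.0484 0.1187] F [-0.4  0.5 -0.9] w 0.0114 cur toolY -15.29 q6 0.22 tilt [ 0.0004 -0.0001]
shift cm [ 0.08 -0.2   2.17] turn -0.09
```

View pics/w9.png

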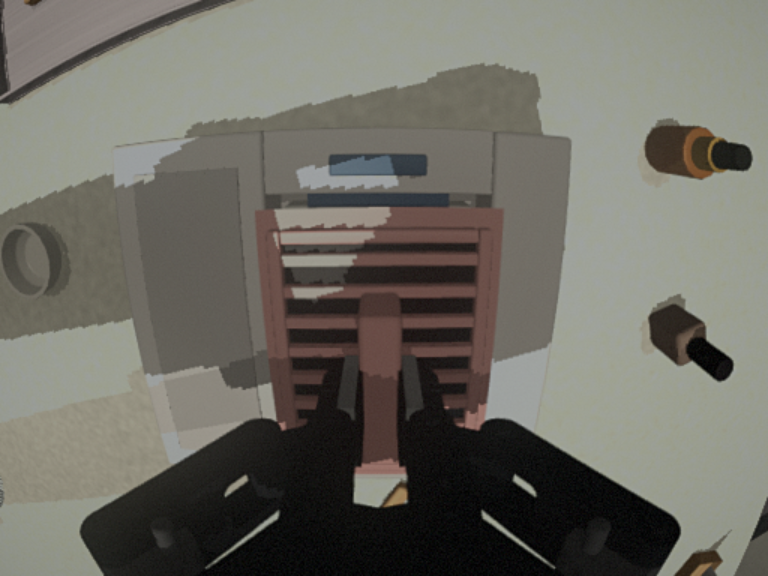

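```bash
python3 - <<'E'
from h import *
import pickle
d=pickle.load(open("w9.pkl","rb"))
T=np.array([.5783,.0484]);a=np.radians(-15.29);M=np.array([[np.cos(a),np.sin(a)],[-np.sin(a),np.cos(a)]])
for n,x,y,z in [("tabL",329,164,.079),("tabR",427,164,.079),("tabfar",378,154,.079),("tabnear",378,176,.075),("lipL",265,200,.075),("lipR",492,200,.075),("top corner far R",570,139,.075),("farL",115,147,.075),("gL",256,211,.105),("gR",503,210,.105)]:
    p=pt(d,x/1.5,y/1.5,z,True); print(n,np.round(M@(p[:2]-T)*1000,1), np.round(M@(p[:2]-[.5767,.0488])*1000,1))
E
```

```text
tabL [-20.3  74.5] [-18.7  74.5]
tabR [19.5 74.4] [21.1 74.5]
tabfar [-0.4 78.3] [ 1.2 78.4]
tabnear [-0.4 69. ] [ 1.2 69.1]
lipL [-48.8  59.8] [-47.1  59.8]
lipR [48.3 59.7] [50.  59.7]
top corner far R [83.3 88.5] [85.  88.5]
farL [-122.5   89.2] [-120.9   89.2]
gL [-44.5  59.4] [-42.9  59.4]
gR [44.9 59.7] [46.5 59.7]
```

carry_out --pt "-1 0 -0.1 1.2 0" --pt "-1 0 -0.1 2.0 0" --pt "-1 0 -0.1 2.3 0" --pt "-1 0 -0.1 2.5 0" --pt "-1 0 -0.1 2.5 0"

```text
t: 14.55
ee_pos: [0.5771, 0.0491, 0.0934]
tcp_rot: [0.795, 0.607, -0.0, 0.0]
contact_force: [0.3, -1.0, -1.3]
width: 0.0113
```

carry_out --pt "-1 0 0 0.2 0" --pt "-1 0 0 0.4 0" --pt "-1 0 0 0.5 0" --pt "-1 0 0 0.5 0" --newtons 120

```text
t: 15.05
ee_pos: [0.578, 0.0491, 0.0897]
tcp_rot: [0.795, 0.607, 0.001, 0.001]
contact_force: [-1.3, -2.9, 5.3]
width: 0.0105
```

```bash
python3 go.py .577 .0491 .084 -15.2; python3 - <<'E'
from cell import *
from h import *
import pickle
d=get_image("wrist")
cv2.imwrite(f"pics/w10.png",cv2.resize(d["img"][:,:,::-1],None,fx=1.5,fy=1.5))
E
```

```text
t 15.05 pos [0.578  0.0491 0.0897] F [-1.3 -2.9  5.3] w 0.0105 cur toolY -15.23 q6 0.22 tilt [ 0.002  -0.0005]
shift cm [-0.02 -0.1   0.57] turn -0.03
```

View pics/w10.png

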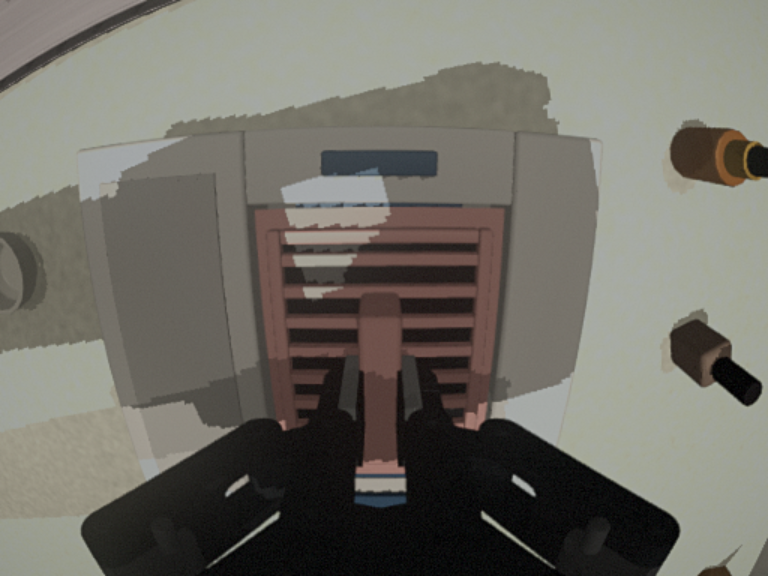

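carry_out --pt "-1 0 0 0.15 0" --pt "-1 0 0 0.3 0" --pt "-1 0 0 0.4 0" --pt "-1 0 0 0.4 0"

```text
t: 15.6
ee_pos: [0.579, 0.049, 0.0873]
tcp_rot: [0.795, 0.607, 0.002, 0.001]
contact_force: [-2.7, -3.5, 9.8]
width: 0.0108
```

carry_out --pt "-1 0 0 0.15 0" --pt "-1 0 0 0.3 0" --pt "-1 0 0 0.3 0"

```text
t: 15.98
ee_pos: [0.5788, 0.0489, 0.0829]
tcp_rot: [0.795, 0.607, 0.001, 0.002]
contact_force: [1.0, -3.1, 5.5]
width: 0.0108
```

The force dropped from 9.8 to 5.5 N while the tool sank 4.4 mm, which fits the catches clicking over. I'll press on and look.

carry_out --pt "-1 0 0 0.15 0" --pt "-1 0 0 0.3 0" --pt "-1 0 0 0.4 0" --pt "-1 0 0 0.4 0" --pt "-1 0 0 0.4 0"

```text
t: 16.6
ee_pos: [0.5789, 0.0489, 0.0803]
tcp_rot: [0.794, 0.607, 0.001, 0.002]
contact_force: [-2.5, -3.3, 11.8]
width: 0.0108
```

```bash
python3 go.py .577 .0491 .084 -15.2; python3 - <<'E'
from cell import *
from h import *
import pickle
for n in("wrist","scene","top"):
    d=get_image(n);pickle.dump(d,open(n+"11.pkl","wb"))
    if n=="wrist":cv2.imwrite(f"pics/{n}11.png",cv2.resize(d["img"][:,:,::-1],None,fx=1.5,fy=1.5))
    if n=="scene":crop(d,220,120,130,140,5,"pics/scene11.png")
E
```

```text
t 16.6 pos [0.5789 0.0489 0.0803] F [-2.5 -3.3 11.8] w 0.0108 cur toolY -15.21 q6 0.22 tilt [ 0.0038 -0.001 ]
shift cm [-0.04 -0.19 -0.37] turn -0.01
```

View pics/wrist11.png

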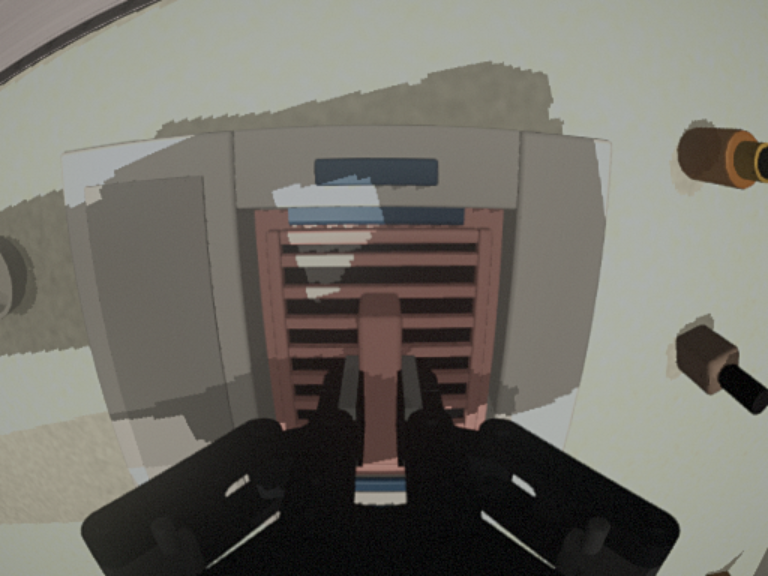

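View pics/scene11.png

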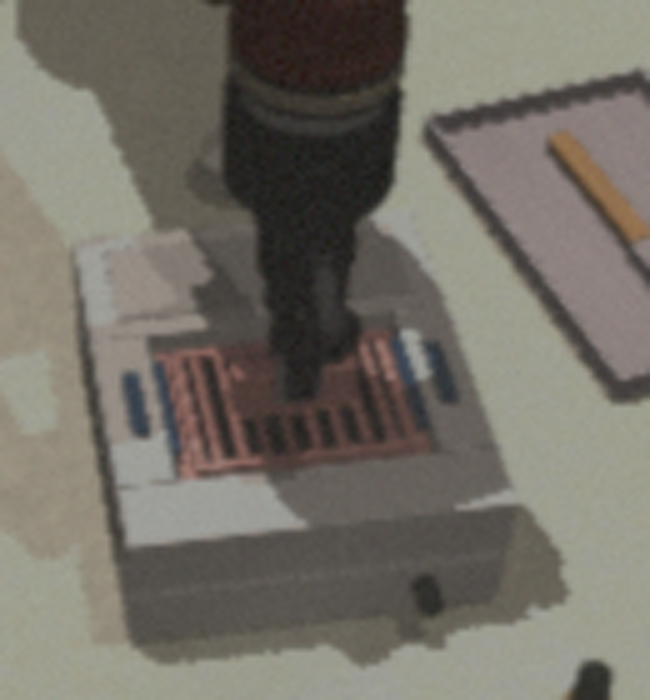

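```bash
python3 - <<'E'
from cell import *
from h import *
import pickle
s=r.state();print("torque",s["torque"],s["t"],s["contact_force"])
d=pickle.load(open("wrist11.pkl","rb"))
c0=np.array([.5770,.0488]);a=np.radians(-15.2)
for n,y,z in [("nose tip -y",-.056,.073),("nose tip depressed(-62.5)",-.0625,.073),("wall",-.0625,.075),("tab in",-.070,.079),("tab out",-.079,.079),("plate edge",-.06,.0665),("nose +y tip",.056,.073),("wall+",.0625,.075),("tab+in",.07,.079),("tab+out",.079,.079)]:
    p=[c0[0]-np.sin(a)*y,c0[1]+np.cos(a)*y,z]; print(n,np.round(proj(d,p,True)*1.5,1))
crop(d,215,290,80,60,10,"pics/w11c.png")
t=pickle.load(open("top11.pkl","rb")); crop(t,100,140,190,140,4,"pics/t11.png")
E
```

```text
torque [-0.58498071  0.41413267 -0.01066977] 16.75 [-2.20161282 -2.14897004 13.03924402]
nose tip -y [[375.2 477.7]]
nose tip depressed(-62.5) [[375.3 487.9]]
wall [[375.3 490.9]]
tab in [[375.4 508.3]]
tab out [[375.5 521. ]]
plate edge [[375.3 474.6]]
nose +y tip [[373.6 223.2]]
wall+ [[373.5 205.2]]
tab+in [[373.3 183.9]]
tab+out [[373.3 156.2]]
```

View pics/w11c.png

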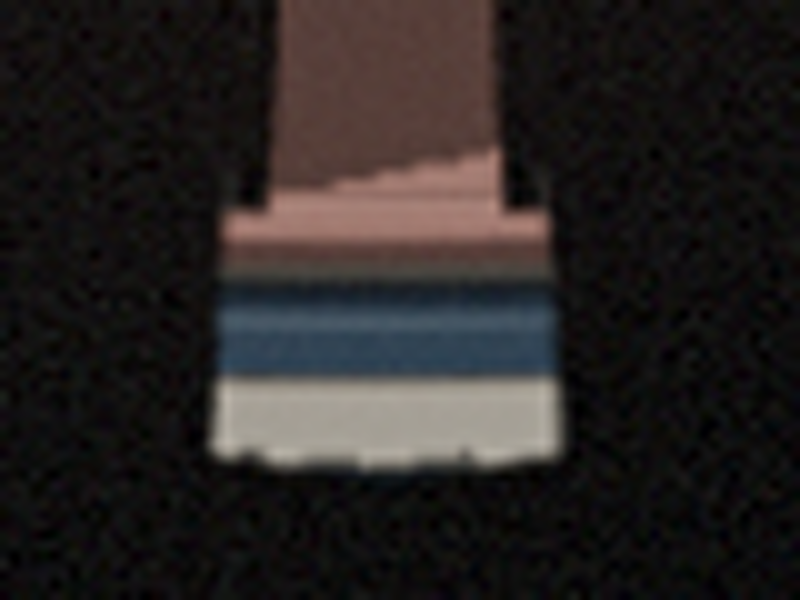

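View pics/t11.png

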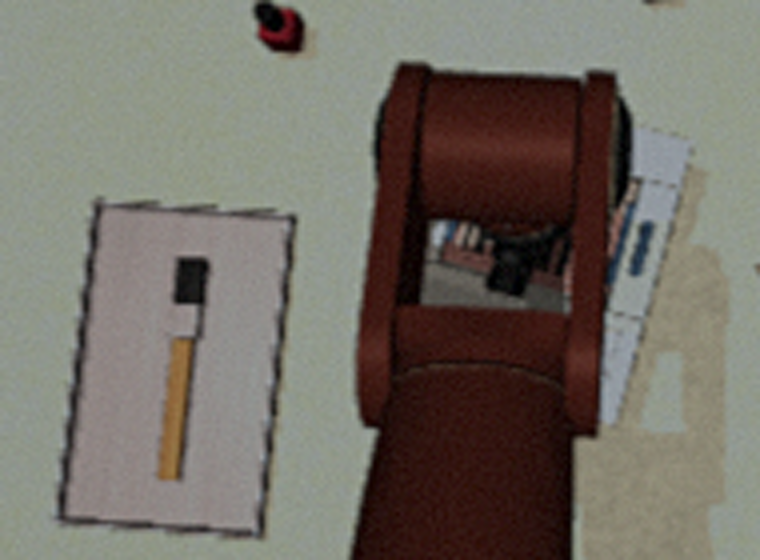

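Both noses are at their rest position over the plate: the -y nose spans rows 478–492 (478–491 predicted) and the +y nose 207–223 (205–223 predicted). I'll hold for a moment to check the push is steady.

carry_out --pt "-1 0 0 0 0" --pt "-1 0 0 0 0" --pt "-1 0 0 0 0" --pt "-1 0 0 0 0" --pt "-1 0 0 0 0" --pt "-1 0 0 0 0"

```text
t: 17.5
ee_pos: [0.5789, 0.049, 0.0803]
tcp_rot: [0.794, 0.607, 0.001, 0.002]
contact_force: [-2.7, -4.0, 11.6]
width: 0.0108
```

```bash
python3 - <<'E'
from cell import *
print(order.finish_job()); s=r.state(); print(s["t"],s["ee_pos"],s["contact_force"])
E
```

```text
the job is handed in; nothing more can be done
None
the job is handed in; nothing more can be done
```

The job is done and handed in at about 17.5 s. I took the long brush (measured about 163 mm) off the well and laid it flat in the middle of the tray, leaving the shorter look-alike where it was. I then gripped the pink grille by its bar, set it in the well, clicked it in and kept pressing.

**Catches:** the push dropped from about 10 N to 5.5 N while the tool sank 4.4 mm. In the wrist picture both blue noses were back at their rest position over the plate.

**Push:** it held steady at about 12 N for the last 0.75 s. The tool height put the grille's underside about 15.5 mm below the mouth, so the filter was down about 4.5 mm, near its 5 mm stop. This is worked out from the tool height, because the filter joint can't be read directly.

**Small deviations:** there was a steady sideways force of 3–5 N, and the tool sat about 2 mm off the planned x under load. I knocked nothing over that I could see, but the arm hid part of the final top view, and I didn't re-measure the bystanders' positions.

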